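# Fit the passed centrifuge rotor, quarantine the rejected one

### The job

Of the two centrifuge rotors on the bench, only the green-tagged one has passed inspection. Fit it on the centrifuge's drive spindle: turn it so that its keyway meets the spindle's key and slide it fully home on the seat. Lay the red-tagged rotor flat in the red quarantine tray; drop neither rotor, and leave everything else on the bench where it is.

Things in the scene. Friction and masses are not known exactly. Their poses are not given: they have to be found in the camera images.
- rotor_green: Centrifuge rotor with the green tag (green collar at the hub's foot, green plate on the dish). Grey dish 116 mm across, base 84 mm; rim 48 mm above the underside, upper face sloping inward to 32 mm at the hub; ten tube holes. Hub and keyed bore: see the hub entry. 0.36 to 0.56 kg. Origin: on the axis at the underside. x: to the keyway side, marked by a white line on the dish. z: up.
- rotor_red: Centrifuge rotor with the red tag (red collar at the hub's foot, red plate on the dish). Grey dish 116 mm across, base 84 mm; rim 48 mm above the underside, upper face sloping inward to 32 mm at the hub; ten tube holes. Hub and keyed bore: see the hub entry. 0.36 to 0.56 kg. Origin: on the axis at the underside. x: to the keyway side, marked by a white line on the dish. z: up.
- hub_green (a point): Hub of the green-tagged rotor: aluminium octagon, 46 mm across flats (a flat faces each multiple of 45 degrees from x), standing clear of the dish: grip it across two flats. Bore of 22 mm diameter right through, with one full-length keyway on the x side, 10 mm wide, out to 17 mm from the axis. This point: on the axis at the hub's top, 82 mm above the underside; axes as the rotor's.
- hub_red (a point): Hub of the red-tagged rotor: aluminium octagon, 46 mm across flats (a flat faces each multiple of 45 degrees from x), standing clear of the dish: grip it across two flats. Bore of 22 mm diameter right through, with one full-length keyway on the x side, 10 mm wide, out to 17 mm from the axis. This point: on the axis at the hub's top, 82 mm above the underside; axes as the rotor's.
- centrifuge: Bench centrifuge, fixed: white box 230 mm wide (y), 165 mm high, with an open round bowl 164 mm across, floor at 80 mm, spindle in its middle. Front panel 145 mm to -x of the bowl's axis, back 115 mm to +x. Open lid, 216 mm wide, hinged 104 mm to +x of the axis, leaning back 19 degrees and reaching 0.37 m above the bench. Origin: on the bowl's axis at bench level, z up.
- spindle: Drive spindle, upright in the bowl: steel flange 44 mm across (the seat, 100 mm above the bench), shaft 20 mm in diameter to 46 mm above the seat, conical nose to 60 mm. One brass key 8 mm wide, out to 15 mm from the axis, up to 30 mm, its roof-shaped top to 34 mm. Turns about its axis, stiffly (0.08 N m); stands at any angle. Origin: on the axis at the seat. x: to the key. z: up.
- tray_floor (a point): Red quarantine tray, fixed: open square tray, 166 mm outside, 156 mm inside, walls 30 mm high over the bench, floor 5 mm above the bench. This point: centre of its inner floor; x and y along its sides, z up.
- pot: Bystander: ochre pot, 60 mm across, 42 mm high. Origin: centre of the underside.
- pot_lid: Bystander: ochre pot lid lying flat, 66 mm across, 14 mm high. Origin: centre of the underside.
- media_bottle: Bystander: clear bottle with a blue cap, 72 mm across, 150 mm high. Origin: centre of the underside.
- glass_dish: Bystander: glass dish, 110 mm across, 48 mm high. Origin: centre of the underside.
- beaker: Bystander: glass beaker, 68 mm across, 85 mm high. Origin: centre of the underside.
- tube_rack: Bystander: blue rack with tubes, 160 (x) x 66 x 68 mm high. Origin: centre of the underside.

How it is judged (in metres and radians):
At the end, for the whole second after the job is handed in: The green-tagged rotor sits on the spindle's seat (within 3 mm in height and sideways, upright within 2 degrees, keyway over the key); the red-tagged rotor lies flat on the tray's floor, its centre within 30 mm of the tray's; both are at rest and released (z of rotor_green in the frame of spindle between -0.003 and 0.003 m and horizontal distance between rotor_green and spindle below 0.003 m and angle between each of rotor_green, rotor_red's own z axis and vertical below 0.04 rad and angle between the x axis of rotor_green and the x axis of spindle, either way round below 0.2 rad and linear speed of each of rotor_green, rotor_red below 0.02 m/s and angular speed of each of rotor_green, rotor_red below 0.15 rad/s and contact force between the fingers and rotor_green below 0.05 N and z of rotor_red in the frame of tray_floor between -0.004 and 0.005 m and horizontal distance between rotor_red and tray_floor below 0.03 m and contact force between the fingers and rotor_red below 0.05 N); the robot touches nothing.
It fails at once if a rotor is dropped (it falls faster than 0.5 m/s with no finger on it) ((contact force between the fingers and rotor_green below 0.02 N and linear speed of rotor_green above 0.5 m/s) or (contact force between the fingers and rotor_red below 0.02 N and linear speed of rotor_red above 0.5 m/s)).
It fails at once if one of the other things on the bench is moved more than 30 mm (distance of any of pot, pot_lid, media_bottle, glass_dish, beaker, tube_rack from where it was at the start of the episode above 0.03 m).
It also fails if it takes over 67 s, if anything falls off the work surface, if the arm or the gripper's body presses on something with over 40 N, if the wrist force passes 120 N, or if a joint passes its speed limit or range.

### The arm

A 6-joint arm with a two-finger parallel gripper is mounted at the origin on the work surface. World frame = base frame: x ahead of the robot, y to its left, z up, the work surface at z = 0. Lengths are in mm, angles in rad, forces in N, time in s.
With the tool pointing down it reaches from about 400 to 925 mm from the base axis. Payload 12.5 kg.
Tool frame: the origin (TCP) lies on the mounting face of the last link; the fingertips stand 190 mm ahead of it and the grasp point (between the pads) lies 171 mm ahead of it; x points along the fingers, y is the direction in which the jaws open and shut, and the axes are right-handed (so a half turn about x gives the same grasp; the last joint's range is limited). The gripper opens to 95 mm and grips with 3 to 60 N. Pads are 20 mm wide; open, the fingers measure 119 mm over their backs; the gripper's body (75 mm by 180 mm) begins 59 mm behind the grasp point.
Start: joints at [1.206, 0.491, 1.559, -0, 1.092, -0.106], TCP at [159.926, 604.192, 404.761] pointing down, gripper open.
Joint ranges: [-3.1, 3.1], [-0.84, 2.19], [0.05, 2.79], [-1.13, 4.28], [0.06, 2.93], [-2.69, 2.69]. Speed limits (rad/s): [2.22, 2.22, 2.79, 3.14, 3.14, 3.14].

### API

Orientations are given as [roll, pitch, yaw] about the fixed x, y, z axes, in that order (R = Rz(yaw) Ry(pitch) Rx(roll)).
In Python, from cell import env, eyes gives the robot as it stands. The module is installed in compiled form; this text tells all that it offers.
- The arm moves only by the tool jog_arm, never from a script. Its argument "deltas" is one flat list of numbers, 7 for each row, row after row: the shift along the tool's x, y, z in mm, then the turn, a rotation vector about the tool's x, y, z in rad, then the opening, from 0 (shut) to 1 (fully open). A call has 1 to 10 rows; each row shifts and turns the pose as measured when the row begins, along the tool's axes as they then stand; what a row does not reach is not made up. A row lasts 1/8 s, in which the tool goes at most 62.5 mm and 10.7 degrees, less where a joint would pass 70% of its speed; a pose out of reach is approached as far as the arm can. A call is refused whole if a number of a shift passes 62.5 or a number of a turn 0.188, either way. A call with a gripper value outside its range is refused whole. The fingers move at their own pace and stop on an object; the grip force is fixed at half the most. Time passes only in rows, so rows that do not move let the fingers close. It gives the time, the measured TCP pose, the force and the opening at its end, in the units of the state.
- env.state(): the state, without advancing time (a new reading comes with each control period).
- eyes.read_camera(name): name is "scene" or "top" or "wrist"; returns a dict with "image" (420x560x3 uint8, red, green, blue), "fovy" (degrees; the focal length in pixels is half the picture's height over the tangent of half this angle, whatever the lens; pixels are square), "cx", "cy" (the principal point, pixels), "world_from_camera" (4x4, takes a point from camera to world coordinates). Camera axes: x right, y up, looking along -z (the intrinsics and any distortion apply to the point x, -y, -z); pixel columns grow to the right and rows downward; lengths in mm; the calibration is good to about 2 mm. A picture is of the moment at which its call begins. There is no depth.
- env.job_done(): hands the job in, once; it reports no verdict.
The state is a dict: "t": time; "joints": joint angles; "qvel": joint speeds; "tau": joint torques, N m; "eef_pos": TCP position; "tcp_rot": TCP orientation; "ft_force": force on the tool from outside, world axes, zero at the start; "moment": the same for the moment, N m; "opening": opening from 0.0 (shut) to 1.0 (fully open).
Only numpy, scipy, OpenCV 4.12 (cv2) and the standard library are available. Lean on these libraries where they do the work, as an engineer would, in place of code of your own. Each camera call takes 0.05 s, during which the arm holds its last target.

## Working session

There is one attempt and no reset: what is moved stays moved. The work goes in short steps, Python scripts to look and compute and a tool call to move; the robot and the scene stay as the last step left them, time stands still between calls to the robot, and variables do not carry over. Pictures are saved under pics/ and viewed, and the job is handed in when it is done.

Besides the shell and the picture viewer there is one more tool, called as name(argument=value, ...) on one line, values as JSON. jog_arm: Moves the arm, as the interface text tells. Its arguments: {"type":"object","properties":{"deltas":{"type":"array","items":{"type":"number"}}},"required":["deltas"]}

```bash
mkdir -p pics
cat > h.py <<'E'
import numpy as np, cv2, json, pickle
from cell import env, eyes
def snap(name,tag):
    d=eyes.read_camera(name); pickle.dump(d,open(f'pics/{tag}.pkl','wb'))
    cv2.imwrite(f'pics/{tag}.png',cv2.cvtColor(d['image'],cv2.COLOR_RGB2BGR)); return d
def load(tag): return pickle.load(open(f'pics/{tag}.pkl','rb'))
def f(d): return d['image'].shape[0]/2/np.tan(np.radians(d['fovy'])/2)
def ray(d,u,v):
    F=f(d); T=d['world_from_camera']
    c=np.array([(u-d['cx'])/F,-(v-d['cy'])/F,-1.])
    return T[:3,3],T[:3,:3]@c
def at(d,u,v,z):
    o,r=ray(d,u,v); return o+r*(z-o[2])/r[2]
def proj(d,p):
    T=np.linalg.inv(d['world_from_camera']); c=T[:3,:3]@np.asarray(p,float)+T[:3,3]; F=f(d)
    return np.array([d['cx']+F*c[0]/-c[2], d['cy']-F*c[1]/-c[2]])
def crop(tag,u0,v0,u1,v1,s,out):
    im=cv2.imread(f'pics/{tag}.png')[v0:v1,u0:u1]
    cv2.imwrite(f'pics/{out}.png',cv2.resize(im,None,fx=s,fy=s,interpolation=cv2.INTER_CUBIC))
E
python3 - <<'E'
from h import *
for n in ['scene','top','wrist']:
    d=snap(n,n+'0'); print(n,{k:(np.round(v,3).tolist() if hasattr(v,'shape') else v) for k,v in d.items() if k!='image'})
print(env.state())
E
```

```text
scene {'fovy': 44.16431026062853, 'cx': 276.9261602861367, 'cy': 211.7969961612848, 'world_from_camera': [[0.842, -0.419, 0.34, 1041.694], [0.54, 0.649, -0.536, -700.776], [0.004, 0.635, 0.772, 1046.621], [0.0, 0.0, 0.0, 1.0]]}
top {'fovy': 53.23451105679569, 'cx': 283.6178943106086, 'cy': 210.49623908895282, 'world_from_camera': [[0.026, 1.0, -0.014, 570.14], [-1.0, 0.026, -0.015, -62.073], [-0.015, 0.015, 1.0, 973.575], [0.0, 0.0, 0.0, 1.0]]}
wrist {'fovy': 68.88336995270748, 'cx': 280.6880826818177, 'cy': 207.9594375907291, 'world_from_camera': [[0.256, -0.939, -0.23, 96.21], [0.967, 0.248, 0.062, 620.923], [-0.002, -0.238, 0.971, 385.327], [0.0, 0.0, 0.0, 1.0]]}
{'t': 0.15, 'joints': array([ 1.20641663e+00,  4.91437937e-01,  1.55927137e+00,  5.82030880e-05,
        1.09168521e+00, -1.05601498e-01]), 'qvel': array([-0.00145338, -0.00182935, -0.00273504,  0.00077716,  0.00170812,
        0.00061482]), 'tau': array([ 1.21804769e-03, -6.12889838e+01, -2.58280206e+01,  6.92712399e-02,
        4.73767798e-02, -5.30906084e-05]), 'eef_pos': array([159.91152482, 604.19476102, 404.29857887]), 'tcp_rot': array([-1.74069432,  1.5699928 , -1.99949937]), 'ft_force': array([ 0.00300782,  0.54131422, -0.12120329]), 'moment': array([-0.02202131, -0.01579368,  0.01736079]), 'opening': 1.0010400234715222}
```

View pics/scene0.png

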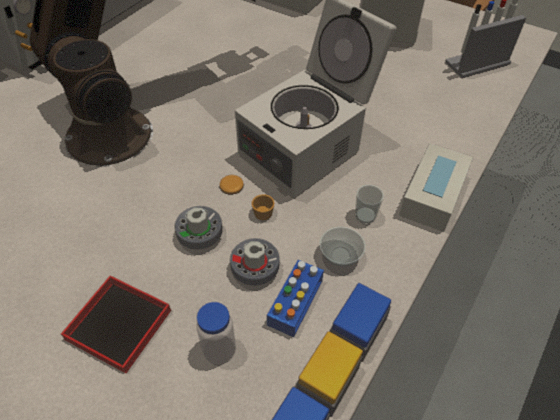

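View pics/top0.png

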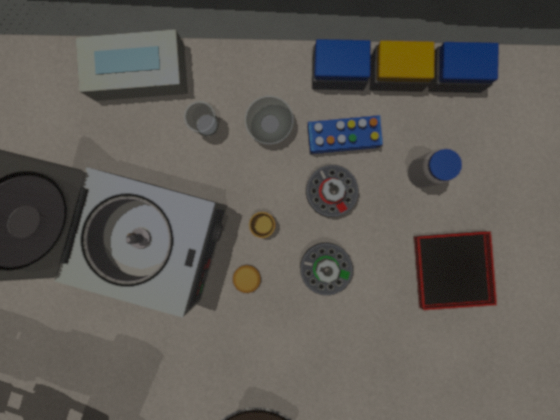

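View pics/wrist0.png

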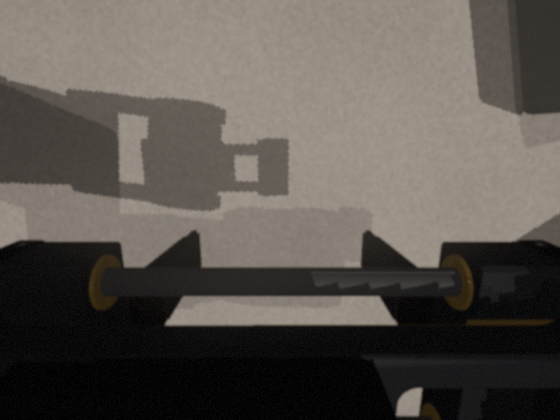

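The scene and top views show everything. In the top view, green is near (326,269), red near (332,191), the tray near (455,270) and the spindle near (137,238). Next I'll enlarge them.

Run:
```python
from h import *
crop('top0',290,150,380,310,4,'c1')
crop('top0',60,160,230,320,4,'c2')
crop('scene0',160,190,290,300,6,'c3')
crop('scene0',230,60,380,180,5,'c4')
```

```text
(no output)
```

View pics/c1.png

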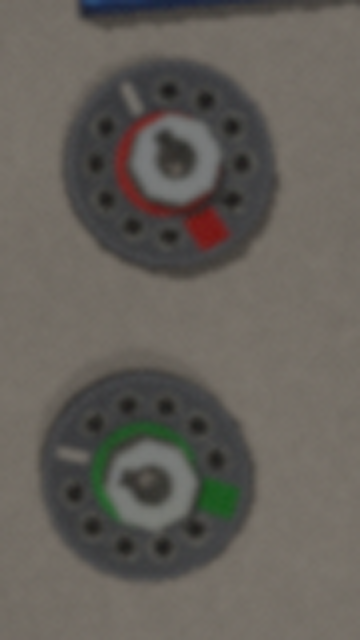

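View pics/c2.png

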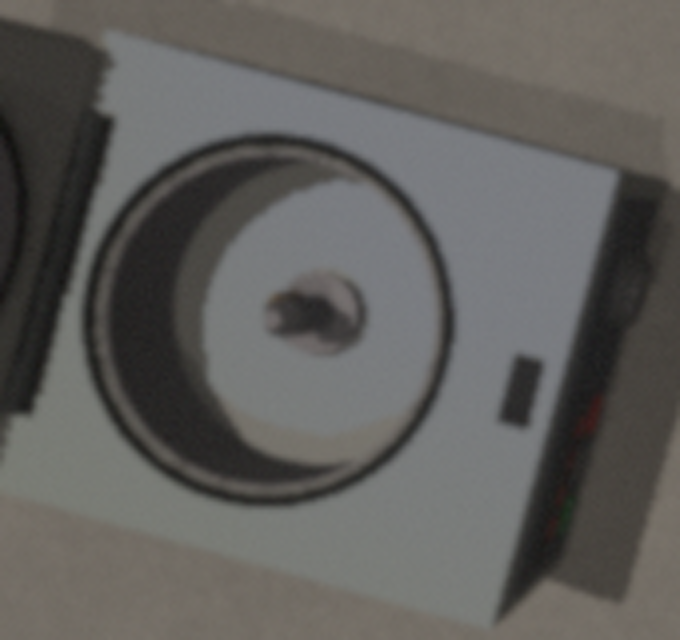

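View pics/c3.png

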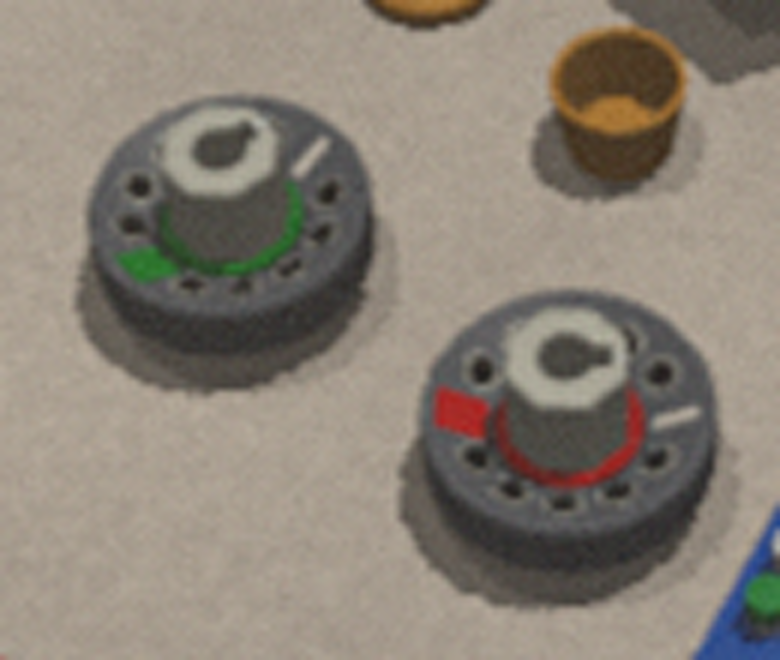

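View pics/c4.png

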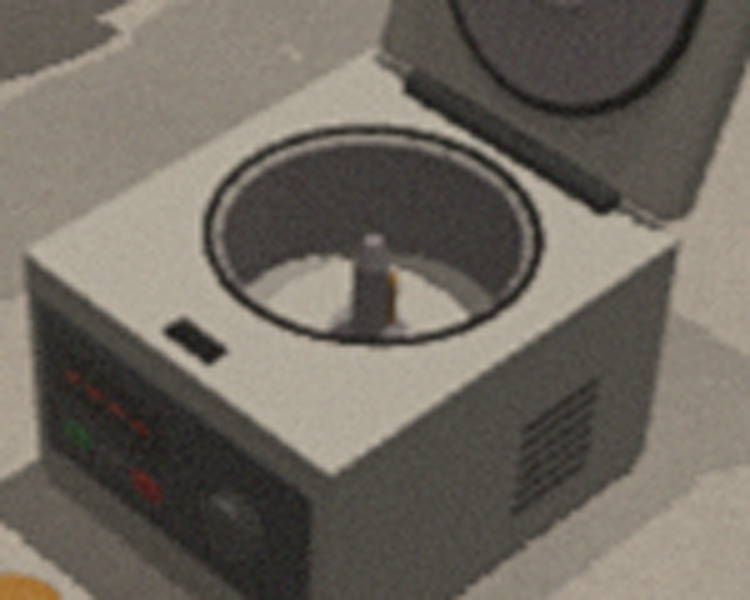

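Run:
```python
from h import *
d=load('top0'); s=load('scene0')
def c(x,y,u0,v0,k): return u0+(x+.5)/k-.5, v0+(y+.5)/k-.5
def A(n,x,y,u0,v0,k,z,dd=d):
    p=at(dd,*c(x,y,u0,v0,k),z); print(n,np.round(p,1)); return p
g=A('g hub',150,485,290,150,4,82); A('g dish',148,474,290,150,4,48)
r=A('r hub',175,157,290,150,4,82); A('r dish',170,165,290,150,4,48)
l=A('g line',73,454,290,150,4,43); print(np.degrees(np.arctan2(*(l-g)[1::-1])))
l=A('r line',132,97,290,150,4,43); print(np.degrees(np.arctan2(*(l-r)[1::-1])))
A('flange',326,313,60,160,4,100);A('bowl',270,320,60,160,4,165);A('nose',275,315,60,160,4,160)
for p in [(100,30),(620,170),(495,628)]: A('box',*p,60,160,4,165)
A('s g hub',222,150,160,190,6,82,s);A('s r hub',567,357,160,190,6,82,s)
A('s nose',374,240,230,60,5,160,s);A('s bowl',373,234,230,60,5,165,s)
t=[at(d,*p,30) for p in [(415,235),(491,232),(495,305),(420,308)]]
print(np.round(t,1),np.mean(t,0),[np.linalg.norm(t[i]-t[i-1]) for i in range(4)])
for n,p,z in [('pot',(262,225),42),('lid',(246,279),14),('bottle',(444,165),150),('dish',(270,122),48),('beaker',(201,118),85),('rack',(345,134),68)]:print(n,np.round(at(d,*p,z),0))
# diameters
for n,a,b,z in [('gdish',(40,474),(256,474),48)]:
    print(n,np.linalg.norm(at(d,*c(*a,290,150,4),z)-at(d,*c(*b,290,150,4),z)))
print(np.linalg.norm(at(d,*c(87,320,60,160,4),165)-at(d,*c(453,320,60,160,4),165)))
```

```text
g hub [ 457.3 -144.4   82. ]
g dish [ 459.1 -146.3   48. ]
r hub [ 631.7 -153.3   82. ]
r dish [ 629.5 -154.2   48. ]
g line [ 468.3 -105.    43. ]
74.4014045624853
r line [ 667.1 -132.7   43. ]
30.245922530826494
flange [517.6 247.7 100. ]
bowl [517.4 251.8 165. ]
nose [519.6 251.3 160. ]
box [656.1 339.4 165. ]
box [594.5  83.9 165. ]
box [372. 138. 165.]
s g hub [ 459.7 -143.    82. ]
s r hub [ 632.6 -151.8   82. ]
s nose [519.1 256.2 160. ]
s bowl [519.1 254.8 165. ]
[[ 536.5 -343.7   30. ]
 [ 547.7 -512.6   30. ]
 [ 385.4 -524.5   30. ]
 [ 373.8 -358.3   30. ]] [ 460.85871618 -434.77617655   30.        ] [np.float64(163.2818686396438), np.float64(169.23654415022693), np.float64(162.7510257510028), np.float64(166.55777529770364)]
pot [550.  -1.  42.]
lid [425.  34.  14.]
bottle [ 679. -361.  150.]
dish [779. -13.  48.]
beaker [776. 133.  85.]
rack [ 752. -177.   68.]
gdish 118.71742422643136
178.35744501020818
```

```bash
cat >> h.py <<'E'
from scipy.spatial.transform import Rotation as Ro
def R0():
    return Ro.from_euler('xyz',env.state()['tcp_rot']).as_matrix()
def down(psi):  # tool x down, tool y at world angle psi (deg)
    a=np.radians(psi); x=np.array([0,0,-1.]); y=np.array([np.cos(a),np.sin(a),0]); return np.column_stack([x,y,np.cross(x,y)])
def psi():
    R=R0(); return np.degrees(np.arctan2(R[1,1],R[0,1]))
def plan(wps, step=45, grip=1., p0=None, Rs=None, turn=.17):
    """wps: list of (pos,psi[,step]); prints rows"""
    s=env.state(); p=np.array(s['eef_pos']) if p0 is None else np.array(p0); R=R0() if Rs is None else Rs
    out=[]
    for w in wps:
        tp,ps=np.array(w[0],float),w[1]; st=w[2] if len(w)>2 else step; tw=turn if len(w)<4 else w[3]
        T=down(ps); rv=Ro.from_matrix(R.T@T).as_rotvec()
        n=max(1,int(np.ceil(max(np.linalg.norm(tp-p)/st,np.linalg.norm(rv)/tw))))
        for i in range(n):
            rv=Ro.from_matrix(R.T@T).as_rotvec()/(n-i); sh=R.T@((tp-p)/(n-i))
            sh=np.round(sh,1 if st>3 else 2); rv=np.round(rv,3)
            out.append([*sh,*rv,grip]); p=p+R@sh; R=R@Ro.from_rotvec(rv).as_matrix()
    for i in range(0,len(out),10): print('CALL',','.join('%g'%(x+0.) for r in out[i:i+10] for x in r))
    return p,R
def st():
    s=env.state(); print('t %.2f pos %s psi %.2f op %.3f F %s M %s q %s'%(s['t'],np.round(s['eef_pos'],1),psi(),s['opening'],np.round(s['ft_force'],1),np.round(s['moment'],2),np.round(s['joints'],2)), 'tilt', np.round(R0()[:,0],3))
E
python3 - <<'E'
from h import *
st(); print(R0().round(3))
plan([((200,430,440),psi()),((340,270,450),psi()),((500,247,450),psi())])
E
```

```text
t 0.15 pos [159.9 604.2 404.3] psi 75.17 op 1.001 F [ 0.   0.5 -0.1] M [-0.02 -0.02  0.02] q [ 1.21  0.49  1.56  0.    1.09 -0.11] tilt [-0.    -0.001 -1.   ]
[[-0.     0.256  0.967]
 [-0.001  0.967 -0.256]
 [-1.    -0.001 -0.   ]]
CALL -7.1,-31.6,16.7,0,0,0,1,-7.1,-31.6,16.7,0,0,0,1,-7.1,-31.7,16.6,0,0,0,1,-7.1,-31.6,16.7,0,0,0,1,-7.2,-31.7,16.6,0,0,0.001,1,-2,-23.8,35.3,0,0,0,1,-2,-23.8,35.3,0,0,0,1,-2,-23.7,35.2,0,0,0,1,-2,-23.8,35.3,0,0,0,1,-2,-23.7,35.2,0,0,0,1
CALL 0,4.7,40.1,0,0,0,1,0,4.7,40.2,0,0,0,1,0,4.7,40.1,0,0,0,1,-0.1,4.6,40.2,0,0,0,1
```

jog_arm(deltas=[-7,-31.6,16.7,0,0,0,1,-7,-31.6,16.7,0,0,0,1,-7,-31.6,16.7,0,0,0,1,-7,-31.6,16.7,0,0,0,1,-7,-31.6,16.7,0,0,0,1,-2,-23.8,35.3,0,0,0,1,-2,-23.8,35.3,0,0,0,1,-2,-23.8,35.3,0,0,0,1,-2,-23.8,35.3,0,0,0,1,-2,-23.8,35.3,0,0,0,1])

```text
t: 1.4
eef_pos: [343.5, 261.0, 449.5]
tcp_rot: [-1.586, 1.568, -1.84]
ft_force: [0.5, 1.6, -0.1]
opening: 1.002
```

jog_arm(deltas=[0,4.7,40.1,0,0,0,1,0,4.7,40.1,0,0,0,1,0,4.7,40.1,0,0,0,1,0,4.7,40.1,0,0,0,1,0,0,0,0,0,0,1])

```text
t: 2.02
eef_pos: [509.7, 234.8, 449.0]
tcp_rot: [-1.714, 1.568, -1.972]
ft_force: [-1.3, 0.2, 0.3]
opening: 1.001
```

Run:
```python
from h import *
st(); d=snap('wrist','w1'); print(d['world_from_camera'].round(3))
```

```text
t 2.02 pos [509.7 234.8 449. ] psi 75.22 op 1.001 F [-1.3  0.2  0.3] M [0.04 0.05 0.03] q [ 0.31  0.36  1.66 -0.    1.13 -1.  ] tilt [-0.001 -0.003 -1.   ]
[[ 2.55000e-01 -9.39000e-01 -2.29000e-01  4.45906e+02]
 [ 9.67000e-01  2.47000e-01  6.40000e-02  2.51455e+02]
 [-4.00000e-03 -2.37000e-01  9.71000e-01  4.30167e+02]
 [ 0.00000e+00  0.00000e+00  0.00000e+00  1.00000e+00]]
```

View pics/w1.png

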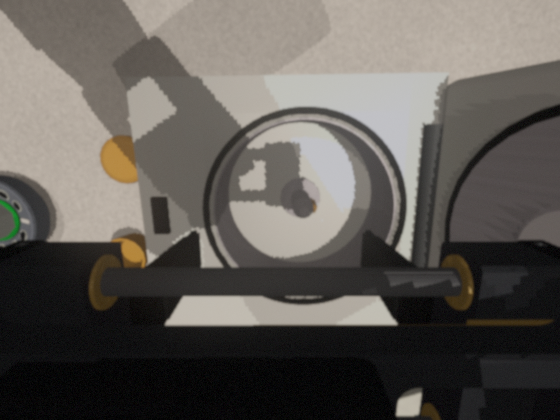

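The spindle shows at (303,198), with the brass key pointing to image right, roughly (314,204). I'll enlarge that area.

Run:
```python
from h import *
crop('w1',260,150,350,240,8,'c5'); crop('w1',110,60,460,320,2,'c6')
```

```text
(no output)
```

View pics/c5.png

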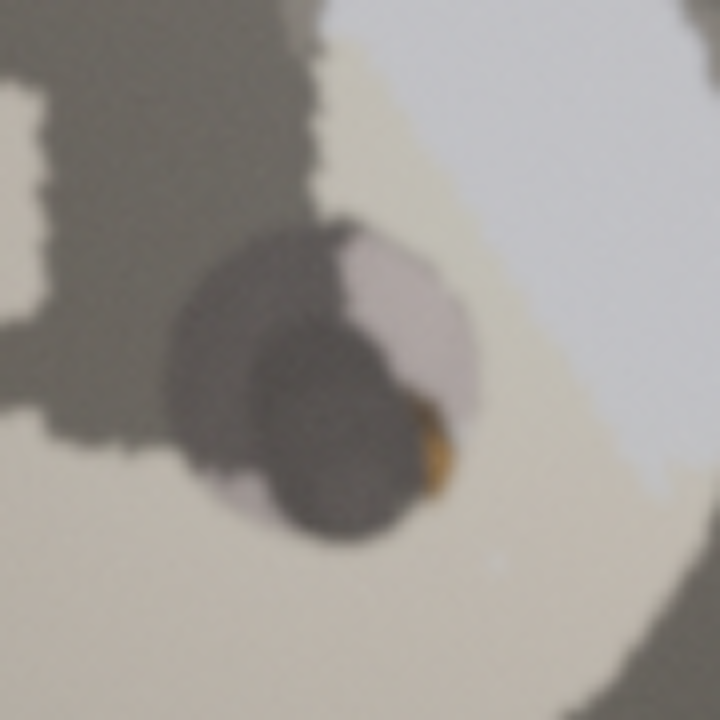

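View pics/c6.png

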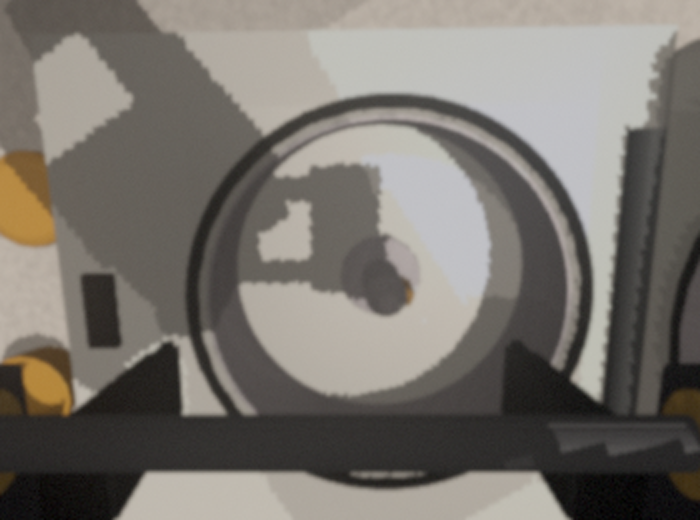

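```bash
cat >> h.py <<'E'
def overlay(tag,cen,ang,u0,v0,u1,v1,s,out):
    d=load(tag); im=cv2.imread(f'pics/{tag}.png')[v0:v1,u0:u1]; im=cv2.resize(im,None,fx=s,fy=s,interpolation=cv2.INTER_CUBIC)
    def poly(P,col,cl=True):
        q=np.array([((proj(d,p)-[u0,v0]+.5)*s-.5) for p in P]); cv2.polylines(im,[np.round(q*8).astype(int)],cl,col,1,cv2.LINE_AA,3)
    t=np.linspace(0,2*np.pi,60)
    def circ(r,z,col): poly([(cen[0]+r*np.cos(a),cen[1]+r*np.sin(a),z) for a in t],col)
    circ(22,100,(0,255,0)); circ(10,146,(255,0,0)); circ(82,165,(0,255,255))
    a=np.radians(ang); R=np.array([[np.cos(a),-np.sin(a)],[np.sin(a),np.cos(a)]])
    for z in (100,130): poly([(*(R@[x,y]+cen[:2]),z) for x,y in [(9,-4),(15,-4),(15,4),(9,4)]],(0,0,255))
    cv2.imwrite(f'pics/{out}.png',im)
E
python3 - <<'E'
from h import *
d=load('w1'); print(at(d,300.3,197.2,100)); print(at(d,260+345/8-.5,150+455/8-.5,146))
for z,u,v in[(130,260+440/8,150+460/8),(100,260+440/8,150+460/8)]: print(at(d,u,v,z))
c=at(d,300.3,197.2,100)
for a in (50,80,110): overlay('w1',c,a,260,150,350,240,5,f'o{a}')
cv2.imwrite('pics/o.png',np.hstack([cv2.imread(f'pics/o{a}.png') for a in (50,80)]))
E
```

```text
[517.3296015  253.58265838 100.        ]
[516.61404398 253.28209303 146.        ]
[524.90023851 265.17046707 130.        ]
[532.79525686 266.54120665 100.        ]
```

View pics/o.png

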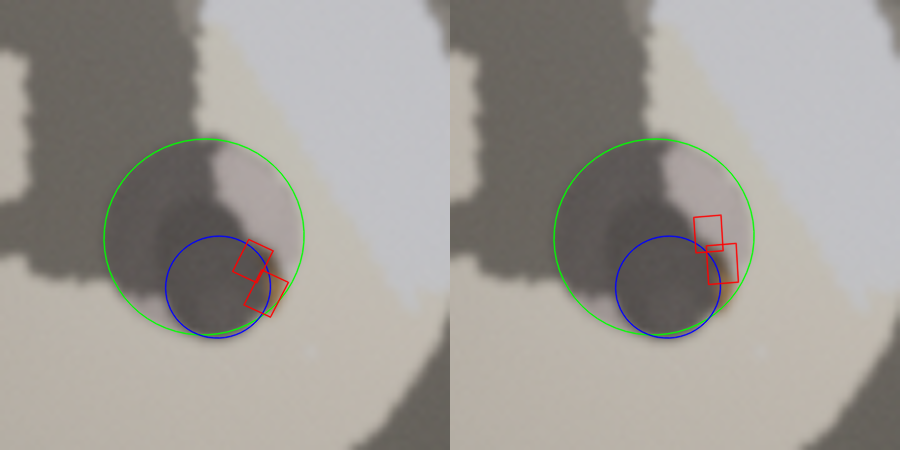

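Run:
```python
from h import *
c=[517.1,253.5]
for a in (44,50,56,62): overlay('w1',c,a,290,180,330,225,9,f'o{a}')
cv2.imwrite('pics/o2.png',np.vstack([np.hstack([cv2.imread(f'pics/o{a}.png') for a in (44,50)]),np.hstack([cv2.imread(f'pics/o{a}.png') for a in (56,62)])])[:,:])
crop('w1',290,180,330,225,12,'o3')
```

```text
(no output)
```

View pics/o2.png

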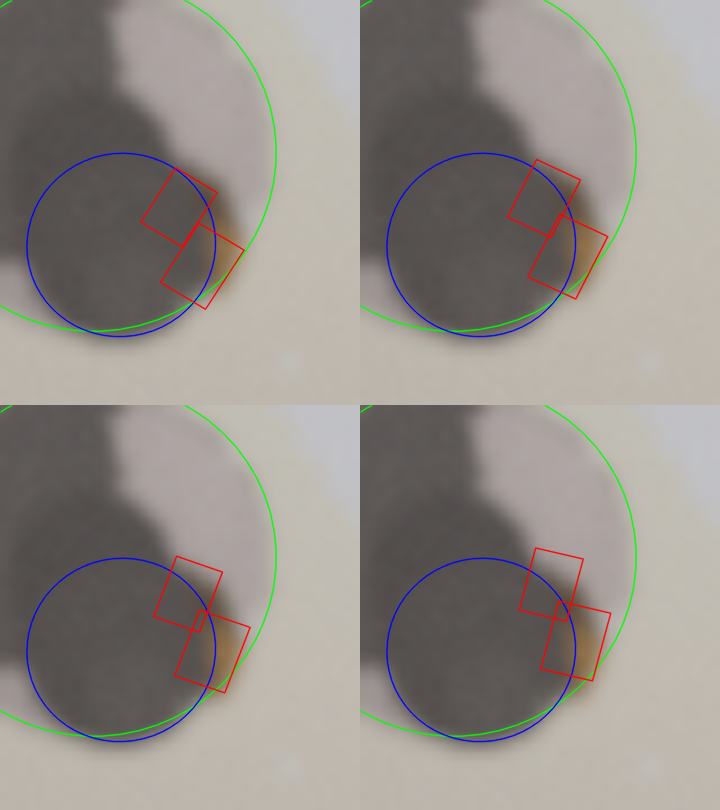

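View pics/o3.png

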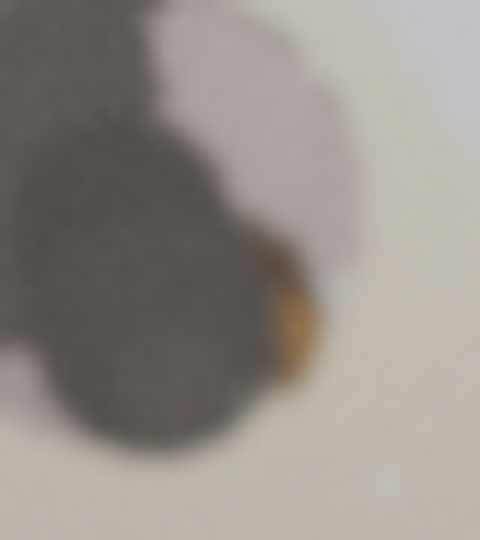

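Run:
```python
from h import *
plan([((534,274,425),-40)],turn=.183)
```

```text
CALL 2.2,4,1.3,0.183,0,0,1,2.2,4.2,0.6,0.183,0,0,1,2.2,4.2,-0.2,0.183,0,0,1,2.2,4.2,-0.9,0.183,0,0,1,2.2,3.9,-1.7,0.183,0,0,1,2.2,3.5,-2.4,0.183,0.001,0,1,2.1,3,-3,0.183,0.001,0,1,2.2,2.5,-3.5,0.183,0,0,1,2.2,1.8,-3.8,0.182,0.001,0.001,1,2.1,1.1,-4.1,0.183,0,0,1
CALL 2.2,0.2,-4.2,0.182,0.001,0.001,1
```

jog_arm(deltas=[2.2,4,1.3,0.183,0,0,1,2.2,4.2,0.6,0.183,0,0,1,2.2,4.2,-0.2,0.183,0,0,1,2.2,4.2,-0.9,0.183,0,0,1,2.2,3.9,-1.7,0.183,0,0,1,2.2,3.5,-2.4,0.183,0,0,1,2.2,3,-3,0.183,0,0,1,2.2,2.5,-3.5,0.183,0,0,1,2.2,1.8,-3.8,0.183,0,0,1,2.2,1.1,-4.1,0.183,0,0,1])

```text
t: 3.32
eef_pos: [521.1, 273.7, 427.8]
tcp_rot: [-0.494, 1.563, -2.627]
ft_force: [0.1, -0.0, -0.0]
opening: 0.998
```

jog_arm(deltas=[2.2,0.2,-4.2,0.183,0,0,1,0,0,0,0,0,0,1])

```text
t: 3.58
eef_pos: [521.3, 278.0, 425.8]
tcp_rot: [-0.339, 1.563, -2.657]
ft_force: [0.2, 0.4, -0.1]
opening: 0.997
```

Run:
```python
from h import *
st(); d=snap('wrist','w2')
for a in (44,48,52,56):
    u,v=proj(d,(517.2,253.5,120)).astype(int); overlay('w2',[517.2,253.5],a,u-35,v-30,u+35,v+30,5,f'o{a}')
cv2.imwrite('pics/o4.png',np.vstack([np.hstack([cv2.imread(f'pics/o{a}.png') for a in (44,48)]),np.hstack([cv2.imread(f'pics/o{a}.png') for a in (52,56)])])[:,:])
```

```text
t 3.58 pos [521.3 278.  425.8] psi -42.80 op 0.997 F [ 0.2  0.4 -0.1] M [-0.15  0.11  0.01] q [ 0.38  0.42  1.62 -0.    1.11  1.13] tilt [-0.007 -0.004 -1.   ]
```

View pics/w2.png

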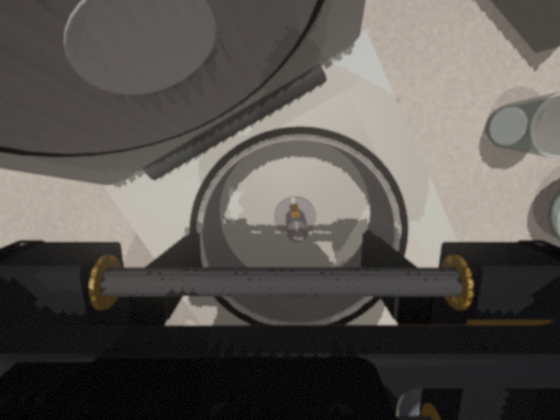

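View pics/o4.png

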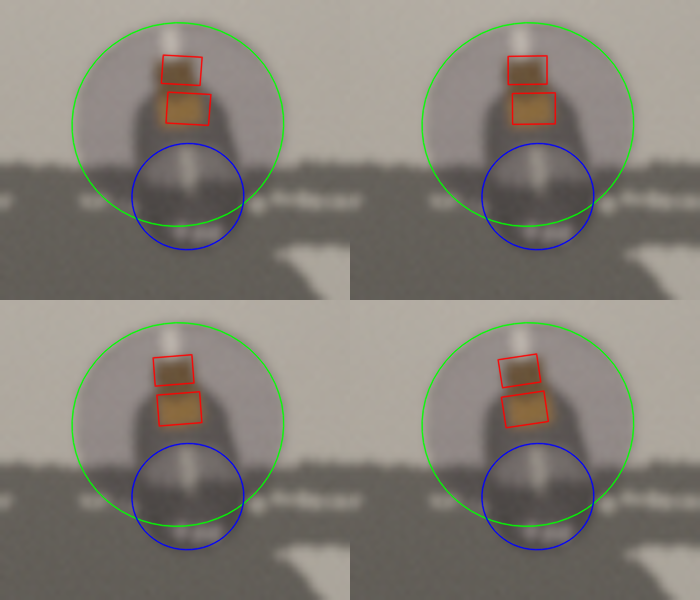

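Both overlays agree: the spindle is at (517.2, 253.5) and the key is at about 53°. Now to the green rotor.

Run:
```python
from h import *
plan([((459,-135,400),-16)],step=45)
```

```text
CALL 2.8,23.4,34.6,-0.047,0.001,0,1,2.8,21.8,35.6,-0.046,0.001,0,1,2.7,20.1,36.6,-0.047,0.001,0.001,1,2.7,18.3,37.5,-0.046,0.001,0,1,2.7,16.6,38.3,-0.047,0,0.001,1,2.7,14.8,39,-0.046,0.001,0,1,2.6,13,39.7,-0.047,0,0.001,1,2.6,11.1,40.3,-0.046,0.001,0,1,2.6,9.2,40.7,-0.047,0,0.001,1,2.6,7.3,41.1,-0.046,0.001,0,1
```

jog_arm(deltas=[2.8,23.4,34.6,-0.047,0.001,0,1,2.8,21.8,35.6,-0.047,0.001,0,1,2.7,20.1,36.6,-0.047,0.001,0,1,2.7,18.3,37.5,-0.047,0.001,0,1,2.7,16.6,38.3,-0.047,0,0.001,1,2.7,14.8,39,-0.047,0.001,0,1,2.6,13,39.7,-0.047,0,0.001,1,2.6,11.1,40.3,-0.047,0.001,0,1,2.6,9.2,40.7,-0.047,0,0.001,1,2.6,7.3,41.1,-0.047,0.001,0,1])

```text
t: 4.88
eef_pos: [464.9, -145.1, 401.7]
tcp_rot: [2.106, 1.568, 0.331]
ft_force: [0.3, 0.2, 0.6]
opening: 1.003
```

jog_arm(deltas=[0,0,0,0,0,0,1])

```text
t: 5.0
eef_pos: [464.3, -146.9, 401.6]
tcp_rot: [2.093, 1.568, 0.32]
ft_force: [-0.7, -0.5, 0.5]
opening: 1.001
```

```bash
cat >> h.py <<'E'
def rot_overlay(tag,cen,ang,out,z0=0,s=4,m=70):
    d=load(tag); u,v=proj(d,(*cen[:2],z0+60)).astype(int); u0,v0=max(0,u-m),max(0,v-m)
    im=cv2.imread(f'pics/{tag}.png')[v0:v+m,u0:u+m]; im=cv2.resize(im,None,fx=s,fy=s,interpolation=cv2.INTER_CUBIC)
    raw=im.copy()
    def poly(P,col,cl=True):
        q=np.array([((proj(d,p)-[u0,v0]+.5)*s-.5) for p in P]); cv2.polylines(im,[np.round(q*8).astype(int)],cl,col,1,cv2.LINE_AA,3)
    a=np.radians(ang)
    def W(r,b,z): return (cen[0]+r*np.cos(b),cen[1]+r*np.sin(b),z0+z)
    t=np.linspace(0,2*np.pi,60)
    poly([W(58,b,48) for b in t],(0,255,255)); poly([W(11,b,82) for b in t],(255,0,0))
    poly([W(23/np.cos(np.pi/8),a+np.pi/8+k*np.pi/4,82) for k in range(8)],(0,255,0))
    R=np.array([[np.cos(a),-np.sin(a)],[np.sin(a),np.cos(a)]])
    poly([(*(R@[x,y]+np.array(cen[:2])),z0+82) for x,y in [(9.8,-5),(17,-5),(17,5),(9.8,5)]],(0,0,255))
    poly([W(28,a,38),W(58,a,48)],(255,0,255),False)
    cv2.imwrite(f'pics/{out}.png',im)
E
python3 - <<'E'
from h import *
st(); d=snap('wrist','w3'); rot_overlay('w3',(458.5,-144),74,'o5')
E
```

```text
t 5.00 pos [ 464.3 -146.9  401.6] psi -11.60 op 1.001 F [-0.7 -0.5  0.5] M [-0.09  0.1  -0.02] q [-0.44  0.3   1.89  0.    0.95 -0.24] tilt [ 0.003  0.001 -1.   ]
```

View pics/w3.png

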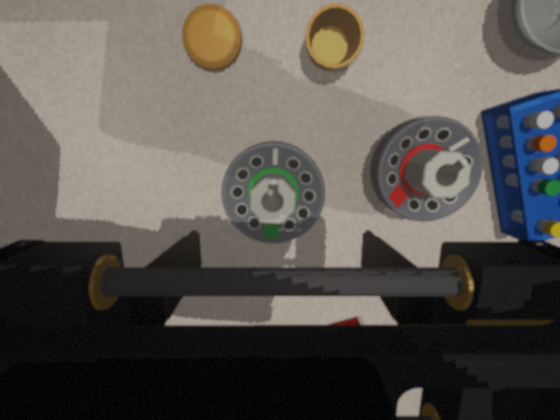

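View pics/o5.png

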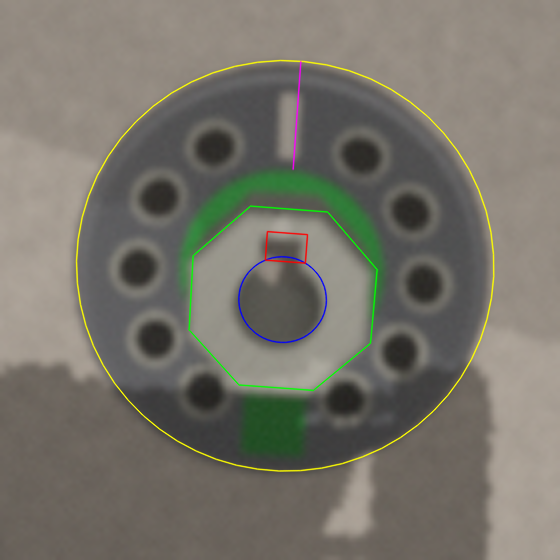

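Run:
```python
from h import *
rot_overlay('w3',(458.2,-143.8),78,'o6'); rot_overlay('w3',(634,-152.5),32,'o7')
```

```text
(no output)
```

View pics/o6.png

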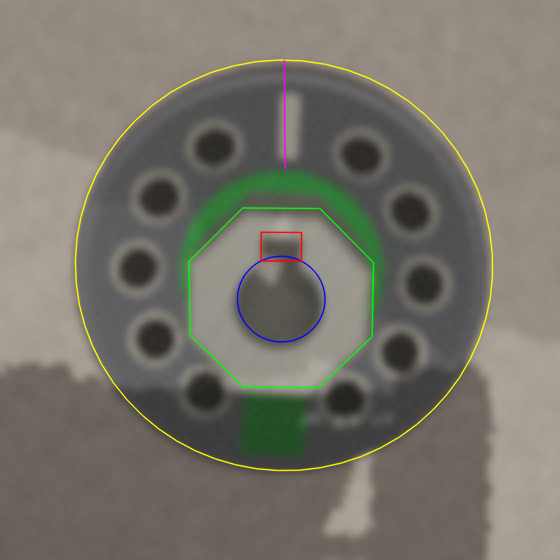

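View pics/o7.png

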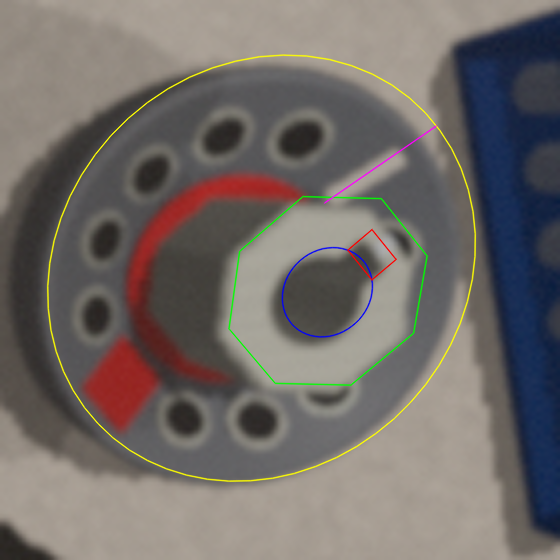

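Run:
```python
from h import *
plan([((458.4,-143.8,300),-13.2,15)],grip=.8)
```

```text
CALL 14.5,-0.9,-0.1,0.004,0,0,0.8,14.5,-0.9,-0.1,0.004,0,0,0.8,14.5,-0.9,-0.1,0.004,0,0,0.8,14.6,-0.9,-0.1,0.004,0,-0.001,0.8,14.5,-0.9,0,0.004,-0.001,0,0.8,14.6,-0.9,-0.1,0.004,0,-0.001,0.8,14.5,-1,0,0.004,-0.001,0,0.8
```

jog_arm(deltas=[20,-1.3,-0.1,0.006,0,0,0.8,20,-1.3,-0.1,0.006,0,0,0.8,20,-1.3,-0.1,0.006,0,0,0.8,20,-1.3,-0.1,0.006,0,0,0.8,20,-1.3,0,0.005,-0.001,-0.001,0.8,0,0,0,0,0,0,0.8])

```text
t: 5.8
eef_pos: [457.5, -136.6, 301.2]
tcp_rot: [1.844, 1.567, 0.058]
ft_force: [0.3, 0.2, 0.9]
opening: 0.797
```

Run:
```python
from h import *
st(); plan([((458.4,-143.8,241),-13.2,15)],grip=.8)
```

```text
t 5.80 pos [ 457.5 -136.6  301.2] psi -12.30 op 0.797 F [0.3 0.2 0.9] M [-0.13  0.07 -0.  ] q [-0.43  0.43  2.02  0.    0.68 -0.22] tilt [ 0.004  0.    -1.   ]
CALL 12,0.4,1.4,0.003,0,-0.001,0.8,12,0.5,1.4,0.003,0,-0.001,0.8,12.1,0.5,1.4,0.003,0,-0.001,0.8,12,0.5,1.3,0.003,-0.001,0,0.8,12.1,0.4,1.4,0.004,0,-0.001,0.8
```

jog_arm(deltas=[0,0.5,3.5,0.008,0,-0.002,0.8,0,0.5,3.5,0.008,0,-0.002,0.8,0,0,0,0,0,0,0.8])

```text
t: 6.18
eef_pos: [457.3, -143.2, 303.3]
tcp_rot: [1.821, 1.569, 0.022]
ft_force: [0.0, -0.2, -0.8]
opening: 0.801
```

Run:
```python
from h import *
st(); plan([((458.4,-143.8,241),-13.2,15)],grip=.8)
```

```text
t 6.17 pos [ 457.3 -143.2  303.3] psi -13.11 op 0.801 F [ 0.  -0.2 -0.8] M [-0.09  0.06 -0.02] q [-0.44  0.43  2.02  0.    0.69 -0.21] tilt [ 0.002  0.    -1.   ]
CALL 12.5,0.2,0.1,0,0,0,0.8,12.4,0.2,0.1,0,0,-0.001,0.8,12.5,0.2,0.1,0.001,0,0,0.8,12.4,0.2,0,0,0,-0.001,0.8,12.5,0.3,0.1,0.001,-0.001,0,0.8
```

jog_arm(deltas=[12.5,0.2,0.1,0,0,0,0.8,12.5,0.2,0.1,0,0,0,0.8,12.5,0.2,0.1,0,0,0,0.8,12.5,0.2,0.1,0,0,-0.001,0.8,10,0.2,0.1,0,0,-0.001,0.8,0,0,0,0,0,0,0.8])

```text
t: 6.92
eef_pos: [458.3, -144.1, 238.4]
tcp_rot: [-2.386, 1.57, 2.097]
ft_force: [-0.6, 0.3, 3.0]
opening: 0.802
```

Run:
```python
from h import *
st(); plan([((458.4,-143.8,241),-13.2,15)],grip=.8)
```

```text
t 6.92 pos [ 458.3 -144.1  238.4] psi -13.13 op 0.802 F [-0.6  0.3  3. ] M [-0.13 -0.02 -0.01] q [-0.44  0.55  2.07  0.    0.53 -0.21] tilt [-0.     0.001 -1.   ]
CALL -2.6,0,-0.3,0.001,-0.001,0.001,0.8
```

jog_arm(deltas=[-2.5,0,-0.3,0.001,0,0,0.8,0,0,0,0,0,0,0.3,0,0,0,0,0,0,0,0,0,0,0,0,0,0,0,0,0,0,0,0,0,0,0,0,0,0,0,0])

```text
t: 7.68
eef_pos: [458.2, -143.7, 241.1]
tcp_rot: [-2.248, 1.57, 2.234]
ft_force: [0.1, -0.8, -0.0]
opening: 0.482
```

Run:
```python
from h import *
st(); d=snap('wrist','w4'); rot_overlay('w4',(458.4,-143.8),76.8,'o8')
```

```text
t 7.67 pos [ 458.2 -143.7  241.1] psi -13.18 op 0.482 F [ 0.1 -0.8 -0. ] M [-0.17  0.03 -0.03] q [-0.44  0.54  2.06  0.    0.53 -0.21] tilt [-0.001  0.001 -1.   ]
```

View pics/w4.png

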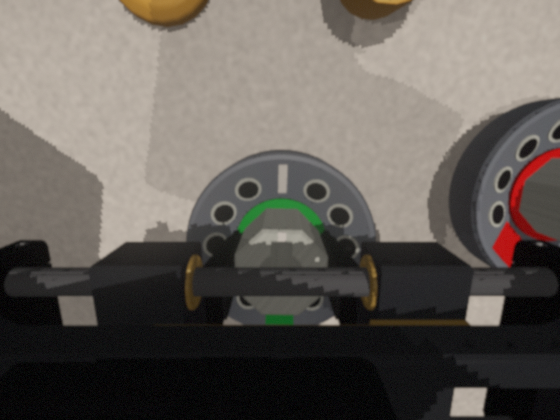

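Run:
```python
from h import *
plan([((458.4,-143.8,450),-13.2,26),((512,235,450),-37,34)],grip=0)
```

```text
CALL -23.2,0,0,0,0,0,0,-23.2,0,0,0,0,0,0,-23.2,0,0,0,0,0,0,-23.2,0,0,0,0,0,0,-23.2,0,0,0,0,0,0,-23.2,0,0,0,0,0,0,-23.2,0,0,0,0,0,0,-23.2,0,-0.1,0,0,0,0,-23.3,0,0,0,-0.001,0.001,0,0,-2.8,-31.8,0.035,0,0,0
CALL 0,-4,-31.6,0.035,0,0,0,0,-5.1,-31.5,0.035,0,0,0,0,-6.2,-31.3,0.035,0,0,0,0,-7.2,-31,0.034,0,0,0,0,-8.3,-30.8,0.035,0,0,0,0,-9.4,-30.5,0.034,0,0,0,0,-10.4,-30.1,0.035,0,0,0,0,-11.4,-29.8,0.034,0,0,0,0,-12.5,-29.3,0.035,0,0,0,0,-13.5,-28.9,0.034,0,0,0
CALL -0.1,-14.4,-28.4,0.035,0,0,0
```

jog_arm(deltas=[-10,0,0,0,0,0,0,-23,0,0,0,0,0,0,-23,0,0,0,0,0,0,-23,0,0,0,0,0,0,-23,0,0,0,0,0,0,-23,0,0,0,0,0,0,-23,0,0,0,0,0,0,-23,0,0,0,0,0,0,-23,0,0,0,0,0,0,-15,0,0,0,0,0,0])

```text
t: 8.98
eef_pos: [456.8, -143.1, 459.6]
tcp_rot: [-1.961, 1.566, 2.521]
ft_force: [0.3, -0.3, -4.6]
opening: 0.486
```

Run:
```python
from h import *
st();plan([((512,235,450),-37,34)],grip=0)
```

```text
t 8.97 pos [ 456.8 -143.1  459.6] psi -13.20 op 0.486 F [ 0.3 -0.3 -4.6] M [-0.13  0.07  0.  ] q [-0.44  0.22  1.83  0.    1.1  -0.21] tilt [-0.004  0.003 -1.   ]
CALL 0.9,-2.7,-31.7,0.035,0,0,0,0.9,-3.8,-31.6,0.035,0,0,0,0.9,-4.9,-31.5,0.035,0,0,0,0.9,-6,-31.3,0.034,0,0.001,0,0.8,-7.1,-31,0.035,0,0,0,0.9,-8.2,-30.8,0.034,0,0.001,0,0.8,-9.2,-30.5,0.035,0,0,0,0.8,-10.3,-30.1,0.034,0,0.001,0,0.8,-11.3,-29.8,0.035,0,0,0,0.9,-12.3,-29.3,0.034,0,0.001,0
CALL 0.8,-13.3,-28.9,0.035,0,0,0,0.9,-14.3,-28.5,0.034,-0.001,0.001,0
```

jog_arm(deltas=[0.9,-2.7,-31.7,0.035,0,0,0,0.9,-3.8,-31.6,0.035,0,0,0,0.9,-4.9,-31.5,0.035,0,0,0,0.9,-6,-31.3,0.035,0,0,0,0.8,-7.1,-31,0.035,0,0,0,0.9,-8.2,-30.8,0.035,0,0,0,0.8,-9.2,-30.5,0.035,0,0,0,0.8,-10.3,-30.1,0.035,0,0,0,0.8,-11.3,-29.8,0.035,0,0,0,0.9,-12.3,-29.3,0.035,0,0.001,0])

```text
t: 10.22
eef_pos: [502.3, 180.5, 456.5]
tcp_rot: [-1.549, 1.568, 2.568]
ft_force: [1.2, -0.4, -2.9]
opening: 0.482
```

jog_arm(deltas=[0.4,-5,-15,0.02,0,0,0,0,0,0,0,0,0,0,0,0,0,0,0,0,0])

```text
t: 10.6
eef_pos: [505.6, 197.5, 456.5]
tcp_rot: [-1.235, 1.567, 2.865]
ft_force: [0.1, -0.1, -3.8]
opening: 0.483
```

Run:
```python
from h import *
st();plan([((517.2,253.5,450),-37,34)],grip=0)
```

```text
t 10.60 pos [505.6 197.5 456.5] psi -35.13 op 0.483 F [ 0.1 -0.1 -3.8] M [-0.13  0.12 -0.01] q [0.25 0.32 1.69 0.   1.13 0.86] tilt [-0.004  0.001 -1.   ]
CALL 3.2,-11.4,-26.3,0.016,0.001,0.002,0,3.3,-11.8,-26,0.017,0,0.001,0
```

jog_arm(deltas=[5,-11.5,-26.5,0.016,0.001,0.002,0,5,-11.5,-26.5,0.016,0,0.002,0,0,0,0,0,0,0,0])

```text
t: 10.98
eef_pos: [517.8, 252.6, 447.0]
tcp_rot: [1.067, 1.57, -1.152]
ft_force: [-0.2, -0.2, -4.3]
opening: 0.487
```

Run:
```python
from h import *
st();plan([((517.2,253.5,415),-37,14)],grip=0)
```

```text
t 10.97 pos [517.8 252.6 447. ] psi -37.14 op 0.487 F [-0.2 -0.2 -4.3] M [-0.13  0.12  0.01] q [ 0.34  0.38  1.63 -0.    1.13  0.99] tilt [ 0.    -0.001 -1.   ]
CALL 10.7,-0.4,-0.1,-0.001,0,0,0,10.6,-0.3,-0.1,-0.001,0,-0.001,0,10.7,-0.4,-0.1,-0.001,0.001,0,0
```

jog_arm(deltas=[11,-0.5,-0.3,0,0,0,0,11,-0.5,-0.2,0,0,0,0,11,0,0,0,0,0,0,0,0,0,0,0,0,0])

```text
t: 11.48
eef_pos: [517.0, 251.0, 411.6]
tcp_rot: [0.244, 1.569, -1.976]
ft_force: [0.4, -0.3, -4.3]
opening: 0.485
```

Run:
```python
from h import *
st();snap('scene','s2'); snap('wrist','w5'); snap('top','t2');crop('s2',220,40,420,200,4,'c7')
plan([((517.2,253.5,395),-37,5)],grip=0)
```

```text
t 11.47 pos [517.  251.  411.6] psi -37.23 op 0.485 F [ 0.4 -0.3 -4.3] M [-0.06  0.08  0.02] q [ 0.34  0.41  1.68 -0.    1.05  0.99] tilt [-0.001 -0.002 -1.   ]
CALL 4.5,-0.3,-0.5,-0.001,0,0,0,4.5,-0.3,-0.4,-0.001,0,-0.001,0,4.4,-0.4,-0.5,-0.001,0,0,0,4.5,-0.3,-0.4,-0.001,0,-0.001,0
```

View pics/c7.png

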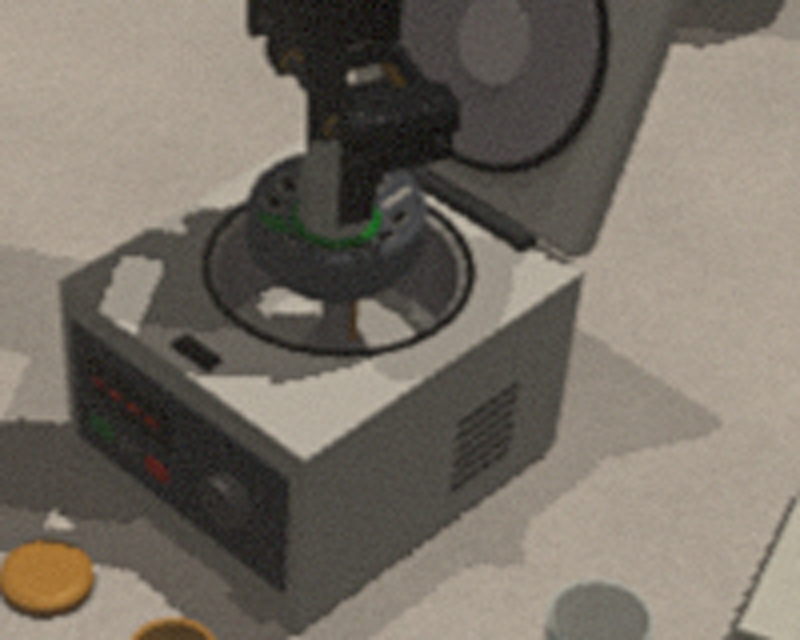

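View pics/w5.png

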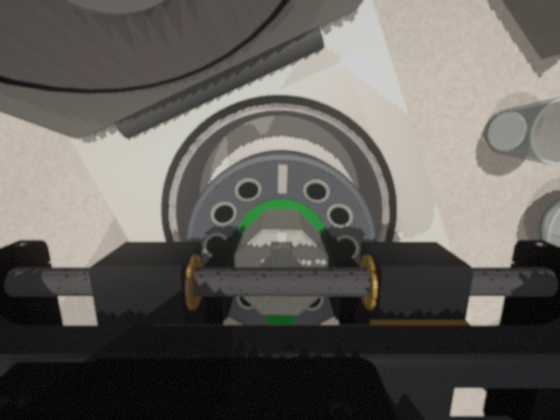

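jog_arm(deltas=[2,-1.5,-2,0.002,0,-0.001,0,0,0,0,0,0,0,0])

```text
t: 11.88
eef_pos: [517.2, 254.0, 411.3]
tcp_rot: [2.187, 1.569, -0.035]
ft_force: [0.1, 0.6, -4.4]
opening: 0.486
```

Run:
```python
from h import *
st();plan([((517.2,253.5,390),-37,5)],grip=0)
```

```text
t 11.88 pos [517.2 254.  411.3] psi -37.34 op 0.486 F [ 0.1  0.6 -4.4] M [-0.06  0.16 -0.01] q [ 0.34  0.41  1.67 -0.    1.05  0.99] tilt [ 0.001 -0.    -1.   ]
CALL 4.3,0.1,0.1,-0.001,0,0,0,4.3,0,0.1,-0.001,0,0,0,4.2,0.1,0.1,-0.001,0,0,0,4.3,0,0,-0.001,0,-0.001,0,4.2,0.1,0.1,-0.002,-0.001,0,0
```

jog_arm(deltas=[5,0,0,-0.003,0,0,0,5,0,0,-0.003,0,0,0,5,0,0,-0.001,0,0,0,5,0,0,0,0,0,0])

```text
t: 12.38
eef_pos: [517.1, 254.1, 390.3]
tcp_rot: [2.26, 1.569, 0.046]
ft_force: [0.5, -0.4, -3.6]
opening: 0.484
```

Run:
```python
from h import *
st();plan([((517.2,253.5,375),-37,5)],grip=0)
```

```text
t 12.38 pos [517.1 254.1 390.3] psi -36.89 op 0.484 F [ 0.5 -0.4 -3.6] M [-0.13  0.08 -0.02] q [ 0.34  0.44  1.7  -0.    1.    0.99] tilt [ 0.002  0.    -1.   ]
CALL 3.8,0.1,0.1,0,0,0,0,3.8,0.1,0.1,0.001,0,-0.001,0,3.8,0.1,0.1,0,-0.001,0,0,3.9,0.1,0.1,0.001,0,-0.001,0
```

jog_arm(deltas=[3,0,0,0,0,0,0,3,0,0.2,0,0,0,0,3,0,0.2,0,0,-0.001,0,3,0,0,0,0,0,0])

```text
t: 12.88
eef_pos: [517.0, 253.7, 377.3]
tcp_rot: [2.758, 1.569, 0.543]
ft_force: [0.6, 0.0, -4.1]
opening: 0.484
```

Run:
```python
from h import *
st()
```

```text
t 12.88 pos [517.  253.7 377.3] psi -36.90 op 0.484 F [ 0.6  0.  -4.1] M [-0.1   0.07  0.01] q [0.34 0.45 1.71 0.   0.98 0.99] tilt [ 0.001  0.001 -1.   ]
```

The shaft has entered the bore without any contact force. Next is the key.

jog_arm(deltas=[2,0,0,0,0,0,0,2,0,0,0,0,0,0,2,0,0,0,0,0,0,0,0,0,0,0,0,0])

```text
t: 13.38
eef_pos: [517.0, 253.7, 370.7]
tcp_rot: [2.77, 1.57, 0.555]
ft_force: [0.3, 0.1, -3.9]
opening: 0.484
```

jog_arm(deltas=[2,0,0,0,0,0,0,2,0,0,0,0,0,0])

```text
t: 13.62
eef_pos: [517.0, 253.7, 366.7]
tcp_rot: [2.751, 1.569, 0.536]
ft_force: [-0.1, -0.3, -3.8]
opening: 0.48
```

Run:
```python
from h import *
st()
```

```text
t 13.62 pos [517.  253.7 366.7] psi -36.90 op 0.480 F [-0.1 -0.3 -3.8] M [-0.08  0.06  0.  ] q [0.34 0.46 1.73 0.   0.95 0.99] tilt [ 0.001  0.001 -1.   ]
```

The underside is 4 mm below the key's full-width top and there is still no force, so the key is engaged. Now down to the seat at TCP z≈341.

jog_arm(deltas=[4,0,0,0,0,0,0,4,0,0,0,0,0,0,4,0,0,0,0,0,0,4,0,0,0,0,0,0,4,0,0,0,0,0,0,3,0,0,0,0,0,0])

```text
t: 14.38
eef_pos: [517.0, 253.8, 341.9]
tcp_rot: [2.807, 1.57, 0.593]
ft_force: [-0.6, 0.1, -3.1]
opening: 0.482
```

Run:
```python
from h import *
st()
```

```text
t 14.38 pos [517.  253.8 341.9] psi -36.90 op 0.482 F [-0.6  0.1 -3.1] M [-0.08  0.09  0.  ] q [0.34 0.49 1.75 0.   0.9  0.99] tilt [ 0.001  0.001 -1.   ]
```

jog_arm(deltas=[1,0,0,0,0,0,0,1,0,0,0,0,0,0])

```text
t: 14.62
eef_pos: [517.0, 253.7, 341.1]
tcp_rot: [2.725, 1.569, 0.51]
ft_force: [-5.1, -1.1, 12.1]
opening: 0.481
```

Run:
```python
from h import *
st()
```

```text
t 14.62 pos [517.  253.7 341.1] psi -36.89 op 0.481 F [-5.1 -1.1 12.1] M [-0.39  1.18  0.  ] q [0.34 0.49 1.75 0.   0.89 0.99] tilt [ 0.002  0.001 -1.   ]
```

Contact at the seat: z is 341.1 and the force has risen to +12 N. Opening only to 0.7, so the fingers stay clear of the bowl.

jog_arm(deltas=[0,0,0,0,0,0,0.7,0,0,0,0,0,0,0.7,0,0,0,0,0,0,0.7])

```text
t: 15.0
eef_pos: [517.2, 253.8, 342.2]
tcp_rot: [2.632, 1.566, 0.417]
ft_force: [-0.0, 0.7, -0.1]
opening: 0.691
```

Run:
```python
from h import *
st()
```

```text
t 15.00 pos [517.2 253.8 342.2] psi -36.90 op 0.691 F [-0.   0.7 -0.1] M [-0.08  0.12 -0.07] q [0.34 0.49 1.75 0.   0.89 0.99] tilt [ 0.004  0.002 -1.   ]
```

jog_arm(deltas=[-5,0,0,0,0,0,0.7,-10,0,0,0,-0.002,0,0.7,-20,0,0,0,-0.002,0,0.7,-25,0,0,0,0,0,0.7,-25,0,0,0,0,0,0.7,-25,0,0,0,0,0,0.7,0,0,0,0,0,0,0.7])

```text
t: 15.88
eef_pos: [516.7, 253.9, 459.1]
tcp_rot: [1.909, 1.567, -0.306]
ft_force: [0.3, 0.8, -0.3]
opening: 0.698
```

Run:
```python
from h import *
st(); snap('wrist','w6'); rot_overlay('w6',(517.2,253.5),53,'o9',z0=100,m=80,s=4)
```

```text
t 15.88 pos [516.7 253.9 459.1] psi -36.90 op 0.698 F [ 0.3  0.8 -0.3] M [-0.14  0.16  0.02] q [ 0.34  0.37  1.61 -0.    1.16  0.99] tilt [ 0.004 -0.001 -1.   ]
```

View pics/o9.png

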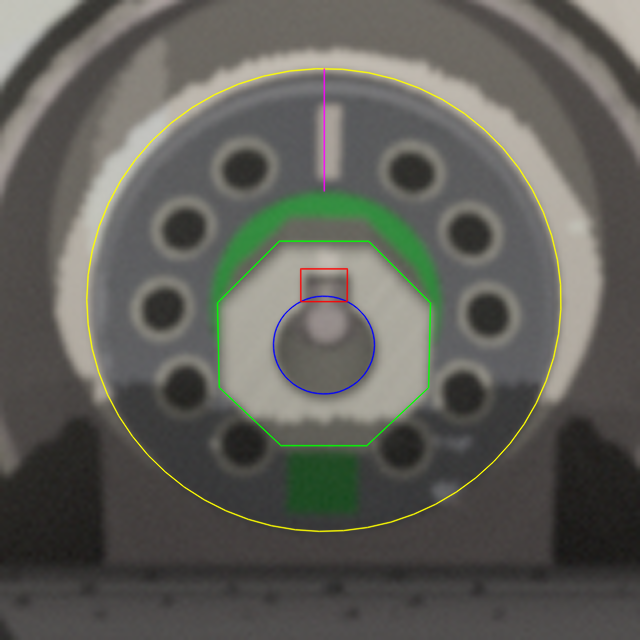

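Green is seated: the overlay at z0=100 matches and the nose shows inside the bore. Now the red rotor.

Run:
```python
from h import *
plan([((628,-130,400),-15,46)],grip=.8)
```

```text
CALL 6.5,35.5,26.7,-0.042,0,0,0.8,6.5,34.3,28.1,-0.043,0,0,0.8,6.5,33.1,29.6,-0.042,0,0,0.8,6.5,31.8,31,-0.043,0,0,0.8,6.6,30.5,32.3,-0.042,0,0,0.8,6.5,29.1,33.5,-0.043,0,-0.001,0.8,6.5,27.6,34.8,-0.042,0,0,0.8,6.5,26.1,35.9,-0.043,0.001,-0.001,0.8,6.5,24.6,36.9,-0.042,0,0,0.8
```

jog_arm(deltas=[6.5,35.5,26.7,-0.042,0,0,0.8,6.5,34.3,28.1,-0.042,0,0,0.8,6.5,33.1,29.6,-0.042,0,0,0.8,6.5,31.8,31,-0.042,0,0,0.8,6.5,30.5,32.3,-0.042,0,0,0.8,6.5,29.1,33.5,-0.042,0,0,0.8,6.5,27.6,34.8,-0.042,0,0,0.8,6.5,26.1,35.9,-0.042,0,0,0.8,6.5,24.6,36.9,-0.042,0,0,0.8,0,0,0,0,0,0,0.8])

```text
t: 17.18
eef_pos: [631.1, -141.5, 385.6]
tcp_rot: [-1.341, 1.556, 3.12]
ft_force: [-0.7, 0.0, 0.1]
opening: 0.803
```

jog_arm(deltas=[0,0,0,0,0,0,0.8])

```text
t: 17.3
eef_pos: [630.9, -141.2, 384.7]
tcp_rot: [-1.383, 1.555, 3.077]
ft_force: [-1.2, 0.1, 0.8]
opening: 0.802
```

Run:
```python
from h import *
st(); d=snap('wrist','w7'); rot_overlay('w7',(632,-152.5),30,'oa')
```

```text
t 17.30 pos [ 630.9 -141.2  384.7] psi -14.45 op 0.802 F [-1.2  0.1  0.8] M [-0.1   0.07 -0.04] q [-0.32  0.54  1.52 -0.    1.09 -0.07] tilt [-0.016  0.001 -1.   ]
```

View pics/w7.png

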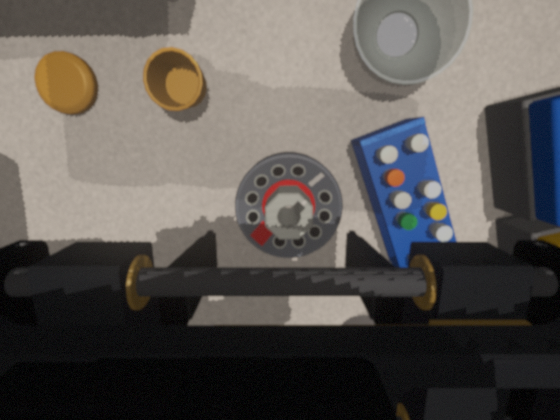

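View pics/oa.png

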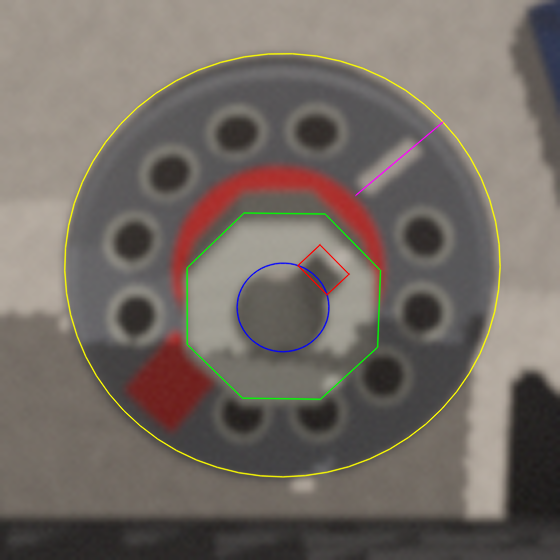

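Run:
```python
from h import *
plan([((632,-152.5,290),-14.7,24)],grip=.8)
```

```text
CALL 23.7,1.4,2.6,0.001,0.001,0.004,0.8,23.7,1.3,2.7,0.001,0.001,0.004,0.8,23.6,1.2,2.7,0.001,0.001,0.004,0.8,23.7,1,2.7,0.002,0,0.004,0.8
```

jog_arm(deltas=[23,1.3,2.7,0.001,0.001,0.004,0.8,23,1.3,2.7,0.001,0.001,0.004,0.8,23,1.2,2.7,0.001,0.001,0.004,0.8,20,1,2.7,0.001,0,0.004,0.8,0,0,0,0,0,0,0.8,0,0,0,0,0,0,0.8])

```text
t: 18.1
eef_pos: [631.4, -145.5, 295.7]
tcp_rot: [1.647, 1.568, -0.174]
ft_force: [0.3, 0.2, -0.7]
opening: 0.797
```

Run:
```python
from h import *
st();plan([((632,-152.5,241),-14.7,12)],grip=.8)
```

```text
t 18.10 pos [ 631.4 -145.5  295.7] psi -14.31 op 0.797 F [ 0.3  0.2 -0.7] M [-0.09  0.1   0.01] q [-0.33  0.64  1.61  0.    0.89 -0.08] tilt [ 0.003 -0.    -1.   ]
CALL 10.9,0.4,1.3,0.001,0,-0.001,0.8,11,0.5,1.3,0.001,0,0,0.8,10.9,0.4,1.4,0.002,0,-0.001,0.8,11,0.5,1.3,0.001,0,0,0.8,10.9,0.4,1.4,0.002,0,-0.001,0.8
```

jog_arm(deltas=[2,1,3.5,0.004,0,-0.001,0.8,2,1,3.5,0.003,0,-0.001,0.8,0,0,0,0,0,0,0.8])

```text
t: 18.48
eef_pos: [631.8, -152.7, 293.6]
tcp_rot: [1.561, 1.568, -0.267]
ft_force: [0.3, -0.6, -0.9]
opening: 0.801
```

Run:
```python
from h import *
st();plan([((632,-152.5,242),-14.7,12)],grip=.8)
```

```text
t 18.48 pos [ 631.8 -152.7  293.6] psi -14.70 op 0.801 F [ 0.3 -0.6 -0.9] M [-0.08  0.11  0.01] q [-0.34  0.64  1.6   0.    0.89 -0.08] tilt [ 0.003 -0.001 -1.   ]
CALL 10.3,0,-0.1,0,0,-0.001,0.8,10.3,0,0,0,0,-0.001,0.8,10.3,0,-0.1,0,0,0,0.8,10.3,0,0,0,0,-0.001,0.8,10.4,0.1,-0.1,0,0,0,0.8
```

jog_arm(deltas=[11,0,0,0,0,-0.001,0.8,11,0,0,0,0,-0.001,0.8,11,0,0,0,0,0,0.8,11,0,0,0,0,0,0.8,6,0,0,0,0,0,0.8,0,0,0,0,0,0,0.8])

```text
t: 19.23
eef_pos: [631.7, -152.8, 239.0]
tcp_rot: [-1.783, 1.57, 2.672]
ft_force: [-0.0, 0.3, 0.5]
opening: 0.798
```

Run:
```python
from h import *
st()
```

```text
t 19.23 pos [ 631.7 -152.8  239. ] psi -14.72 op 0.798 F [-0.   0.3  0.5] M [-0.11  0.05 -0.03] q [-0.34  0.71  1.64  0.    0.79 -0.08] tilt [-0.001  0.    -1.   ]
```

jog_arm(deltas=[-2,0,0,0,0,0,0.4,0,0,0,0,0,0,0,0,0,0,0,0,0,0,0,0,0,0,0,0,0,0,0,0,0,0,0,0])

```text
t: 19.85
eef_pos: [631.7, -152.7, 242.2]
tcp_rot: [1.646, 1.57, -0.182]
ft_force: [0.7, 0.0, -2.3]
opening: 0.483
```

Run:
```python
from h import *
st(); d=load('top0'); s=load('scene0'); crop('top0',405,220,505,320,6,'ct'); crop('scene0',55,270,180,375,6,'cs')
plan([((632,-152.5,360),-14.7,22)],grip=0)
```

```text
t 19.85 pos [ 631.7 -152.7  242.2] psi -14.71 op 0.483 F [ 0.7  0.  -2.3] M [-0.11  0.06 -0.03] q [-0.34  0.71  1.63  0.    0.8  -0.08] tilt [ 0.001 -0.    -1.   ]
CALL -19.6,0.1,0,0,0,0,0,-19.6,0,-0.1,0,0,0,0,-19.7,0.1,0,0,0,0,0,-19.6,0,-0.1,0,0,0,0,-19.7,0.1,0,0,0,0,0,-19.6,0,-0.1,0,0,-0.001,0
```

View pics/ct.png

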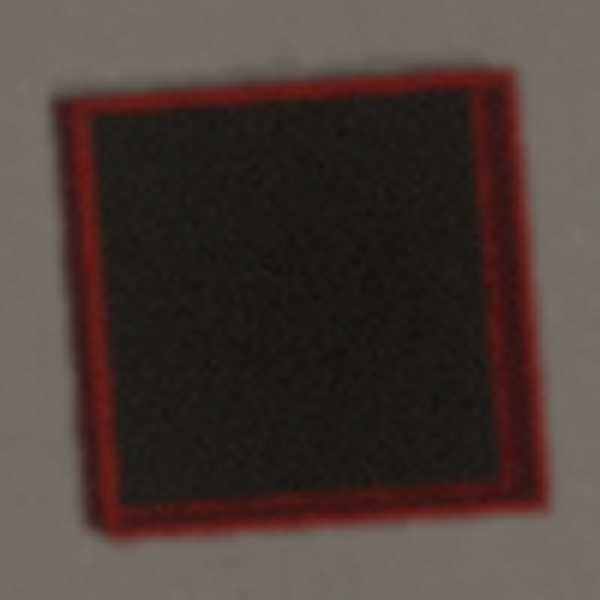

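View pics/cs.png

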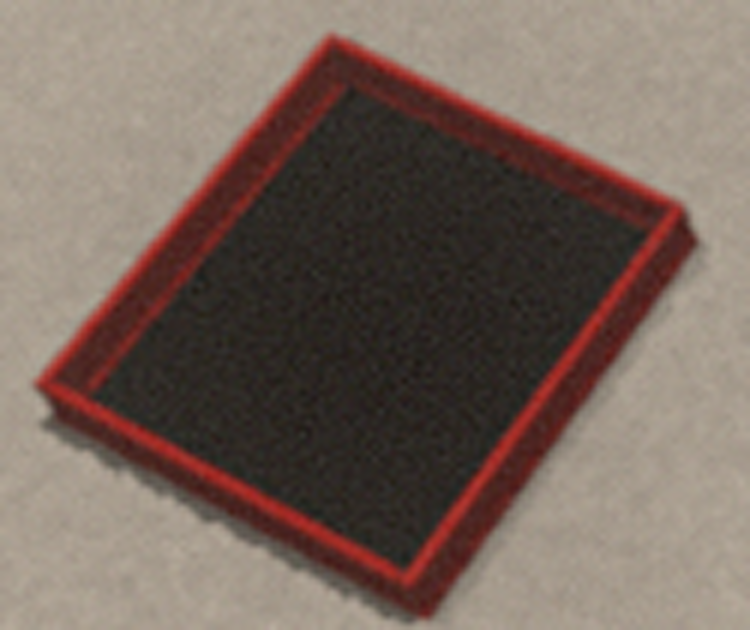

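Run:
```python
from h import *
for tag,P,o in [('top0',[(70,103),(515,72),(548,510),(118,535)],(405,220)),('scene0',[(332,38),(685,208),(407,583),(40,382)],(55,270))]:
    d=load(tag); q=np.array([at(d,o[0]+(x+.5)/6-.5,o[1]+(y+.5)/6-.5,30) for x,y in P])
    print(q.round(1).tolist(),q.mean(0).round(1),[round(float(np.linalg.norm(q[i]-q[i-1])),1) for i in range(4)])
```

```text
[[532.6, -346.6, 30.0], [548.6, -511.3, 30.0], [386.4, -526.5, 30.0], [372.5, -367.8, 30.0]] [ 460. -438.   30.] [161.6, 165.5, 162.9, 159.3]
[[374.1, -364.7, 30.0], [535.9, -348.1, 30.0], [550.3, -509.9, 30.0], [389.3, -525.5, 30.0]] [ 462.4 -437.1   30. ] [161.5, 162.7, 162.4, 161.8]
```

jog_arm(deltas=[-8,0,0,0,0,0,0,-20,0,0,0,0,0,0,-22,0,0,0,0,0,0,-22,0,0,0,0,0,0,-22,0,0,0,0,0,0,-15,0,0,0,0,0,0,0,0,0,0,0,0,0])

```text
t: 20.72
eef_pos: [631.3, -152.6, 353.7]
tcp_rot: [-1.677, 1.567, 2.779]
ft_force: [-0.1, 0.5, -6.5]
opening: 0.484
```

Run:
```python
from h import *
st();plan([((461.5,-437.5,360),-14.7,36)],grip=0)
```

```text
t 20.73 pos [ 631.3 -152.6  353.7] psi -14.72 op 0.484 F [-0.1  0.5 -6.5] M [-0.11  0.06 -0.01] q [-0.34  0.58  1.55  0.    1.02 -0.08] tilt [-0.004  0.001 -1.   ]
CALL -0.6,-9.2,31.9,0,0,0,0,-0.6,-9.2,31.9,0,0,0,0,-0.6,-9.2,31.9,0,0,0.001,0,-0.6,-9.2,31.8,0,0,0,0,-0.6,-9.2,31.9,0,0,0.001,0,-0.6,-9.2,31.8,0,0,0,0,-0.6,-9.2,31.9,0,0,0.001,0,-0.7,-9.2,31.8,0,0,0,0,-0.6,-9.1,31.9,0,0,0.001,0,-0.7,-9.2,31.8,0,0,0,0
```

jog_arm(deltas=[-0.6,-9.2,31.9,0,0,0,0,-0.6,-9.2,31.9,0,0,0,0,-0.6,-9.2,31.9,0,0,0.001,0,-0.6,-9.2,31.9,0,0,0,0,-0.6,-9.2,31.9,0,0,0.001,0,-0.6,-9.2,31.9,0,0,0,0,-0.6,-9.2,31.9,0,0,0,0,-0.6,-9.2,31.9,0,0,0,0,-0.6,-7,24,0,0,0,0,0,0,0,0,0,0,0])

```text
t: 21.98
eef_pos: [476.9, -409.2, 348.5]
tcp_rot: [-1.933, 1.554, 2.524]
ft_force: [-0.2, 0.5, -5.2]
opening: 0.48
```

jog_arm(deltas=[0,0,0,0,0,0,0])

```text
t: 22.1
eef_pos: [476.9, -408.9, 347.8]
tcp_rot: [-1.958, 1.553, 2.498]
ft_force: [-0.1, 0.2, -5.1]
opening: 0.486
```

Run:
```python
from h import *
st();plan([((461.5,-437.5,345),-14.7,20)],grip=0)
```

```text
t 22.10 pos [ 476.9 -408.9  347.8] psi -14.66 op 0.486 F [-0.1  0.2 -5.1] M [-0.1  -0.01  0.03] q [-0.81  0.56  1.61 -0.    1.   -0.56] tilt [-0.015  0.011 -1.   ]
CALL 1.3,-3.8,15.8,0,-0.003,0.008,0,1.4,-3.8,15.7,0.001,-0.004,0.009,0
```

jog_arm(deltas=[2,-3.8,15.7,0,-0.005,0.009,0,2,-3.8,15.7,0,-0.005,0.009,0,0,0,0,0,0,0,0])

```text
t: 22.48
eef_pos: [461.3, -438.2, 342.8]
tcp_rot: [0.451, 1.567, -1.374]
ft_force: [0.8, 1.0, -5.8]
opening: 0.487
```

Run:
```python
from h import *
st();plan([((461.5,-437.5,265),-14.7,15)],grip=0); snap('wrist','w8'); snap('scene','s3')
```

```text
t 22.48 pos [ 461.3 -438.2  342.8] psi -14.55 op 0.487 F [ 0.8  1.  -5.8] M [-0.07  0.13  0.02] q [-0.86  0.57  1.6  -0.    0.97 -0.61] tilt [ 0.001 -0.004 -1.   ]
CALL 13,0,-0.2,0,0.001,0,0,13,0,-0.1,0.001,0,0,0,13,0,-0.2,0,0.001,0,0,12.9,-0.1,-0.1,0.001,0,-0.001,0,13,0,-0.1,0,0.001,0,0,12.9,0,-0.2,0.001,0,-0.001,0
```

View pics/w8.png

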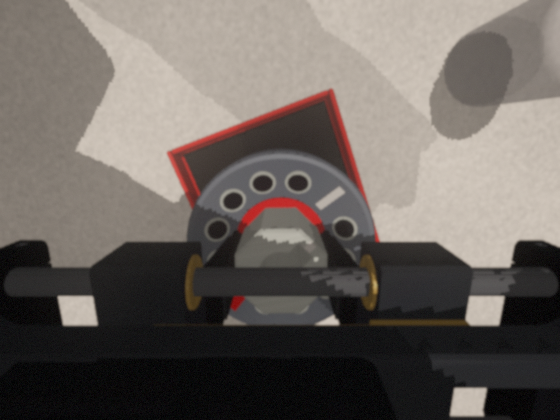

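View pics/s3.png

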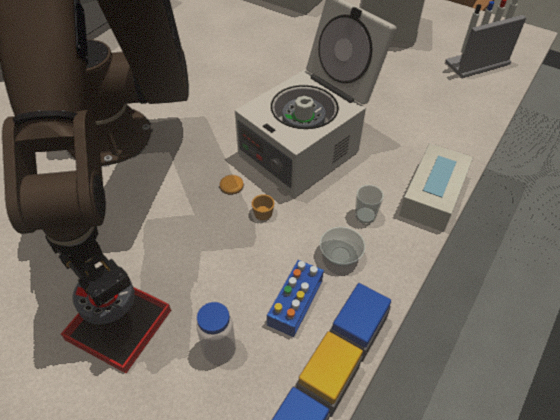

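Run:
```python
from h import *
d=load('w8'); print(at(d,332,92,30),at(d,170,153,30))
```

```text
[ 532.63351045 -352.35325102   30.        ] [ 372.77933015 -366.98973657   30.        ]
```

jog_arm(deltas=[13,0,0,0,0.001,0,0,13,0,0,0,0.001,0,0,13,0,0,0,0.001,0,0,13,0,0,0,0,0,0,13,0,0,0,0,0,0,10,0,0,0,0,0,0,0,0,0,0,0,0,0])

```text
t: 23.45
eef_pos: [462.3, -436.5, 261.5]
tcp_rot: [-2.976, 1.569, 1.485]
ft_force: [-0.6, 0.8, -4.1]
opening: 0.479
```

Run:
```python
from h import *
st()
```

```text
t 23.45 pos [ 462.3 -436.5  261.5] psi -14.46 op 0.479 F [-0.6  0.8 -4.1] M [-0.12  0.07 -0.04] q [-0.86  0.67  1.66  0.    0.81 -0.61] tilt [ 0.     0.002 -1.   ]
```

jog_arm(deltas=[4,0,0,0,0,0,0,4,0,0,0,0,0,0,3,0,0,0,0,0,0,2,0,0,0,0,0,0])

```text
t: 23.95
eef_pos: [462.5, -436.7, 248.9]
tcp_rot: [1.692, 1.569, -0.132]
ft_force: [0.9, -0.8, -4.8]
opening: 0.484
```

jog_arm(deltas=[1,0,0,0,0,0,0,1,0,0,0,0,0,0])

```text
t: 24.2
eef_pos: [462.6, -436.6, 247.2]
tcp_rot: [1.72, 1.569, -0.104]
ft_force: [-1.3, 3.5, 5.6]
opening: 0.478
```

Contact with the tray floor at z≈247 (+5.6 N). Releasing.

jog_arm(deltas=[0,0,0,0,0,0,0.7,0,0,0,0,0,0,0.7,0,0,0,0,0,0,0.8,-5,0,0,0,0,0,0.8,-12,0,0,0,0,0,0.8,-25,0,0,0,0,0,0.8,-25,0,0,0,0,0,0.8,-25,0,0,0,0,0,0.8,-25,0,0,0,0,0,0.8,0,0,0,0,0,0,0.8])

```text
t: 25.45
eef_pos: [462.2, -436.5, 374.0]
tcp_rot: [1.102, 1.562, -0.721]
ft_force: [0.3, 0.1, -0.9]
opening: 0.803
```

Run:
```python
from h import *
st(); snap('wrist','w9'); snap('scene','s4'); snap('top','t4'); rot_overlay('w9',(462.5,-436.7),30,'ob',z0=5)
d=load('w9'); crop('s4',230,60,380,180,5,'c9')
```

```text
t 25.45 pos [ 462.2 -436.5  374. ] psi -14.46 op 0.803 F [ 0.3  0.1 -0.9] M [-0.14  0.08 -0.06] q [-0.86  0.54  1.57  0.    1.03 -0.61] tilt [ 0.006 -0.006 -1.   ]
```

View pics/w9.png

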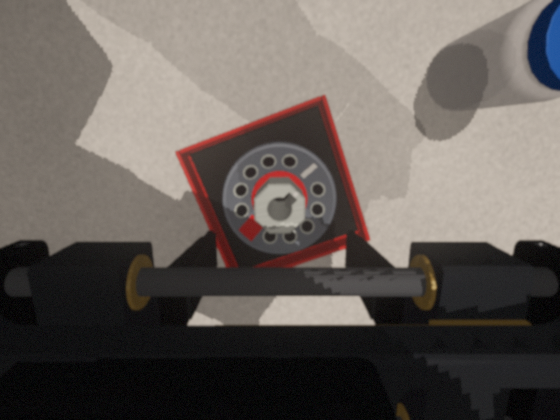

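View pics/ob.png

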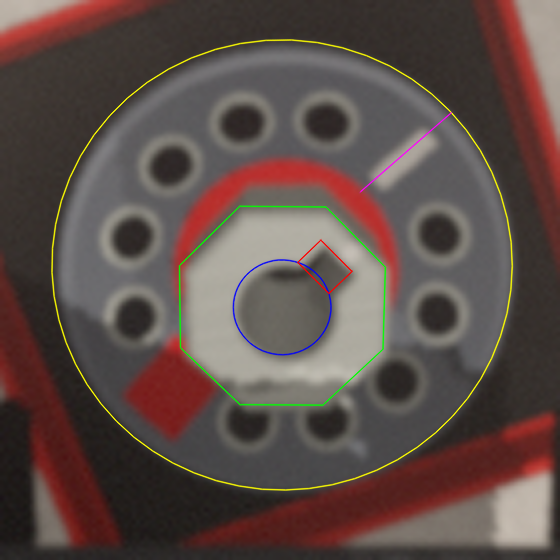

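View pics/t4.png

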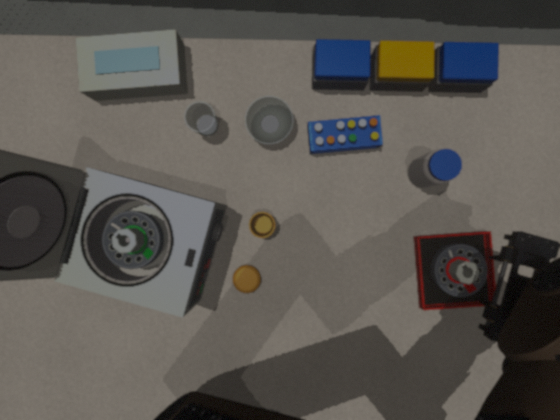

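View pics/c9.png

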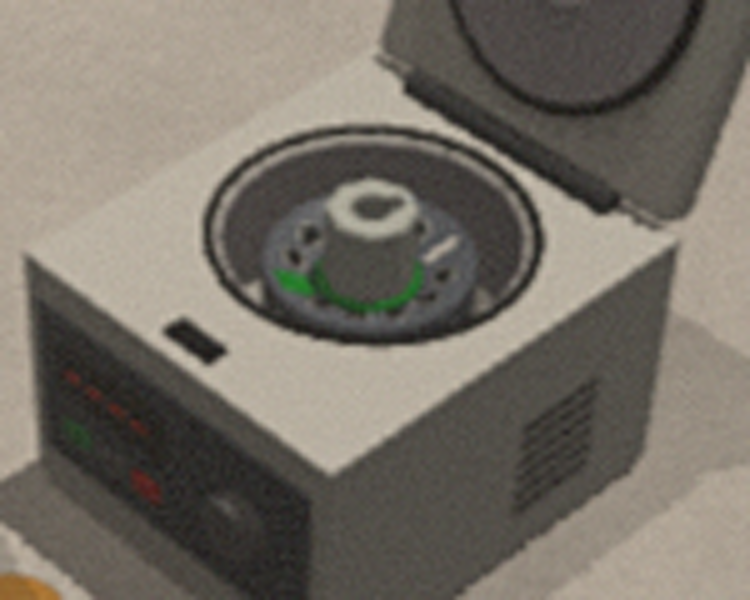

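The red rotor lies flat and centred in the tray, green is down in the bowl, and the bystanders are at their starting pixels. Handing in.

Run:
```python
from h import *
print(env.job_done()); st()
```

```text
the job is handed in; nothing more can be done
None
the job is handed in; nothing more can be done
```

Both rotors are placed, and I handed the job in at about 25 s of the 67 s allowed; no verdict is reported.

- **Green rotor:** I gripped it across two flats and turned its keyway to the key, which I measured at about 53°. It slid past the key with no change in force and touched the seat with the TCP at z = 341.1 mm (341 expected) and 12 N of push. After release, the wrist picture with the rotor model drawn at seat height matched to within about 2 mm, and the spindle's nose showed inside the bore.
- **Red rotor:** It rests flat in the tray, set down with the TCP at (462.6, −436.6) mm. My estimates of the tray centre are (460 to 462.4, −437 to −438), so it is about 3 mm off. It touched the floor at the expected height, and its model overlay also matched.
- **Everything else:** The pot, lid, bottle, glass dish, beaker and rack are at their starting positions in the last top picture, judged by eye. The gripper is open and well clear, with no force on it beyond noise.

**Disagreements:** In the last wrist view before the red rotor was lowered, one tray corner read about 5 mm away from the other cameras' reading. The tolerance there is 30 mm, so I did not correct it. Some moves also ended several millimetres off target; I corrected these before each grasp and fit.

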